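# Third hand at the dispensary: clear the jig, press the bracket home

### The arm

A 6-joint arm with a two-finger parallel gripper is mounted at the origin on the work surface. World frame = base frame: x ahead of the robot, y to its left, z up, the work surface at z = 0. Lengths are in m, angles in rad, forces in N, time in s.
With the tool pointing down it reaches from about 0.35 to 0.975 m from the base axis. Payload 4.9 kg.
Tool frame: the origin (TCP) lies midway between the tips of the shut fingers; the grasp point (between the pads) lies ctrl.tcp_to_grasp behind it (ctrl.tcp_to_grasp is the distance from the TCP to the grasp point, in m); z points along the fingers, y is the direction in which the jaws open and shut (so a half turn about z gives the same grasp; the last joint's range is limited). The gripper opens to 85 mm and grips with 20 to 120 N. Pads are 22 mm wide; open, the fingers measure 114 mm over their backs; the gripper's body (76 mm by 85 mm) begins 54 mm behind the grasp point. The pads swing forward as they close: fully open they stand 13 mm farther back than shut.
Start: joints at [1.16, 0.053, 1.613, -0, 1.476, -0.119], TCP at [0.18, 0.599, 0.231] pointing down, gripper open.
Joint ranges: [-3.01, 3.01], [-1.01, 2.22], [0.06, 2.58], [-1.02, 4.17], [0.09, 2.62], [-3.14, 3.14]. Speed limits (rad/s): [2.57, 2.57, 3.14, 3.14, 3.14, 3.14].

### API

Orientations are given as a rotation vector (axis times angle).
In Python, from station import ctrl, get_image, calibration, finish_job, models gives the robot as it stands.
- The arm moves only by the shell command python3 -m creep 'ROWS' [FORCE]. ROWS is JSON, a list of rows, each a list of 7 numbers: the opening, from 0 (shut) to 1 (fully open), then the shift along the tool's x, y, z in m, then the turn, a rotation vector about the tool's x, y, z in degrees. A call has 1 to 20 rows; each row shifts and turns the commanded pose from where the row before left it, along the tool's axes as they then stand; what a row does not reach is not made up. A row lasts 1/10 s, in which the tool goes at most 50 mm and 8.59 degrees, less where a joint would pass 70% of its speed; a pose out of reach is approached as far as the arm can. A call with a gripper value outside its range is refused whole. The fingers move at their own pace and stop on an object; FORCE is the grip in N (left out, the last holds). Time passes only in rows, so rows that do not move let the fingers close. It gives the time, the measured TCP pose, the force and the opening at its end, in the units of the state.
- ctrl.get_obs(): the state, without advancing time (a new reading comes with each control period).
- get_image(name): name is "scene" or "top"; returns the picture (400x640x3 uint8, red, green, blue); there is no depth.
- calibration(name): a dict with "mtx" (3x3 intrinsics, pixels), "k1" (the pictures are not rectified: a ray, as slopes to the right and down, at radius r is drawn at 1 + k1 r^2 times it, then the intrinsics apply), "R" (3x3) and "t" (3): a world point X has camera coordinates R X + t. Camera axes: x right, y down, z forward; pixel columns grow to the right and rows downward; lengths in m; the calibration is good to about 2 mm. A picture is of the moment at which its call begins. calibration takes no time and is no camera call.
- finish_job(): hands the job in, once; it reports no verdict.
Trained networks look in the newest picture that a camera, given by its name, has taken for a name from the list of things; names that differ only in an ending like _2 or _b are one class to them, and where a whole thing is asked for, a point or a joint stands for the part that bears it (a point fixed in the world has none). Each returns a list of dicts, best first, with "conf" (0 to 1); they miss things now and then, are a little off and sometimes report something else, mostly with a low value. They report only what shows in the picture. A call takes as long as a camera call. They do not tell look-alikes from the thing itself.
- models.search_frame(camera, name): "extent" ([left, top, right, bottom] in pixels, round what is visible of it).
The state is a dict: "t": time; "q": joint angles; "dq": joint speeds; "effort": joint torques, N m; "tool_pos": TCP position; "tool_rot": TCP orientation; "contact_force": force on the tool from outside, world axes, zero at the start; "wrist_torque": the same for the moment, N m; "opening": finger opening in m.
Only numpy, scipy, OpenCV 4.12 (cv2) and the standard library are available. Lean on these libraries where they do the work, as an engineer would, in place of code of your own. Each camera call takes 0.05 s, during which the arm holds its last target. There are 200 camera calls.

### The job

Sweep the three brass offcuts off the jig's bed into the black waste tray with the scraper block, not with the fingers, and set the scraper back down on the counter. Then stand the blue shelf bracket on the cleared bed, centred on the pad's red line, its back plate flat against the grey sprung pad, and push it in with a steady force of about 10 N, so that the pointer stays in the green band. Finish while still holding it pressed like that, as a colleague will now screw it tight, and leave everything else on the counter where it is.

Things in the scene. Friction and masses are not known exactly. Their poses are not given: they have to be found in the camera images.
- jig: Fastening jig fixed to the counter; its place and yaw vary. Origin on the counter, mid-length of the bed; x points away from the robot to the sprung pad, y along the pad. Steel lip along the near edge, x = -71 to -65 mm, 8 mm above the bed. The dark rear wall (x = 86 to 100 mm, 85 mm high) carries a scale: white, green band (pad in by 6 to 14 mm), red.
- bed (a point): Point on top of the jig's flat aluminium bed, 40 mm above the counter, at jig x = -10, y = 0 mm. The free bed runs from jig x = -65 mm to the pad at 45 mm and from y = -100 to +100 mm, where both ends are open.
- pad (a joint): How far the grey sprung pad is pushed in along the jig's +x, m: 0 at rest, 0.018 at its end stop. The spring gives 1 N per mm (10 N at 0.010) and drives the pad back when it is let go; a black pointer on the pad shows the travel on the scale.
- pad_face (a point): Centre of the pad's front face (which looks to the jig's -x); moves with the pad. The face is 150 mm long and 48 mm high, from 42 to 90 mm above the counter, at jig x = 45 mm at rest. A red line up the pad's middle (jig y = 0) marks where the bracket's middle goes.
- waste_tray: Black open tray, fixed, 150 x 75 mm, 34 mm high, walls 4 mm, set 3 mm off one open y end of the bed (which end varies; its centre is at jig y = +140 or -140 mm, jig x = -12 mm). Axes parallel to the jig's. Origin: centre of its underside.
- screw_tray: Yellow tray of the same size with screws, fixed at the other end of the bed; not for offcuts.
- scraper_center (a point): Middle (half-way up) of the scraper, a wooden block with a red foot: 96 mm long (its x axis), 26 mm thick (its y axis), 65 mm high, standing on the counter, about 140 g. Grip it across its thickness.
- bracket_center (a point): Middle (32 mm up) of the blue shelf bracket, about 350 g, upright, back plate roughly away from the robot. Base 80 x 90 x 6 mm; back plate 8 mm thick, 90 wide, 64 high, outer face 40 mm ahead along bracket x; upright rib 14 mm thick (y), x = -28 to +32 mm, top 56 mm above the underside: grip it across y.
- bracket_back (a point): Centre of the outer face of the bracket's back plate, 40 mm ahead of bracket_center along the bracket's x axis: the face that goes against the pad.
- chip0_center (a point): Centre of a loose brass offcut, 16 x 14 x 10 mm, 18 g, lying flat on the jig's bed at jig y between about -45 and +45 mm, x between -45 and +20 mm.
- chip1_center (a point): Centre of a loose brass offcut, 16 x 14 x 10 mm, 18 g, lying flat on the jig's bed at jig y between about -45 and +45 mm, x between -45 and +20 mm.
- chip2_center (a point): Centre of a loose brass offcut, 16 x 14 x 10 mm, 18 g, lying flat on the jig's bed at jig y between about -45 and +45 mm, x between -45 and +20 mm.
- tape: Bystander: red roll of tape, ring 80 mm across, 20 mm high, lying flat. Origin at its underside.
- bottle_a: Bystander: amber medicine bottle with white cap, 48 mm across, 85 mm high. Origin at its underside.
- bottle_b: Bystander: amber medicine bottle with black cap, 48 mm across, 85 mm high. Origin at its underside.
- driver: Bystander: screwdriver with orange handle, lying. Origin at its underside.
- pliers: Bystander: pliers with orange handles, about 145 mm long, lying. Origin at its underside.
- jar: Bystander: white jar with green lid, 56 mm across, 60 mm high. Origin at its underside.
Not all that is in view belongs to the job. What is meant by the waste_tray is not white, and is the larger of those in its own colour.

How it is judged:
By the outcome, as a careful person would: the job done as asked, in the order asked, and still so for the second after the job is handed in, while the arm keeps its last pose, push and grip.
It also fails if it takes over 72 s, if anything falls off the work surface, if the arm or the gripper's body presses on something with over 40 N, if the wrist force passes 120 N, or if a joint passes its speed limit or range.

## Working session

There is one attempt and no reset: what is moved stays moved. The work goes in short steps, Python scripts to look and compute and a shell command to move; the robot and the scene stay as the last step left them, time stands still between calls to the robot, and variables do not carry over. Pictures are saved under pics/ and viewed, about 8 in all and at most 12, crops included, and the job is handed in when it is done.

```bash
mkdir -p pics; ls
cat > h.py <<'E'
import numpy as np,cv2
from scipy.spatial.transform import Rotation as Ro
from station import ctrl,get_image,calibration,finish_job,models
def px(cam,X):
    c=calibration(cam);X=np.atleast_2d(X)
    p=X@np.array(c["R"]).T+np.array(c["t"]);s=p[:,:2]/p[:,2:]
    s=s*(1+c["k1"]*(s**2).sum(1,keepdims=True));m=np.array(c["mtx"])
    return s@m[:2,:2].T+m[:2,2]
def world(cam,uv,z):
    c=calibration(cam);m=np.array(c["mtx"]);R=np.array(c["R"]);t=np.array(c["t"])
    d=(np.atleast_2d(uv).astype(float)-m[:2,2])@np.linalg.inv(m[:2,:2]).T;s=d.copy()
    for _ in range(20): s=d/(1+c["k1"]*(s**2).sum(1,keepdims=True))
    r=np.c_[s,np.ones(len(s))]@R;o=-R.T@t
    return o+r*((z-o[2])/r[:,2])[:,None]
def save(n,cam):
    im=get_image(cam);cv2.imwrite(f"pics/{n}.png",im[:,:,::-1]);return im
E
python3 - <<'E'
from h import *
for c in("scene","top"):
    save(c+"0",c); k=calibration(c);print(c,k)
    print(-np.array(k["R"]).T@np.array(k["t"]))
    for n in("jig","pad","waste_tray","screw_tray","scraper_center","bracket_center","chip0_center"):
        print(n,[(np.round(d["extent"]).tolist(),round(d["conf"],2)) for d in models.search_frame(c,n)[:5]])
print(ctrl.get_obs(),ctrl.tcp_to_grasp)
a=cv2.imread("pics/scene0.png");b=cv2.imread("pics/top0.png")
E
```

```text
pics
scene {'mtx': array([[372.19097248,   0.        , 322.60908909],
       [  0.        , 372.19097248, 198.58183037],
       [  0.        ,   0.        ,   1.        ]]), 'k1': 0.016054230167344547, 'R': array([[-0.79754233,  0.6030944 ,  0.01426095],
       [ 0.32510739,  0.44960043, -0.83196433],
       [-0.50816476, -0.65889043, -0.55464582]]), 't': array([ 0.42346806, -0.08656196,  1.21974691])}
[0.98570802 0.58720664 0.598472  ]
jig [([225.0, 209.0, 336.0, 302.0], 0.56)]
pad [([246.0, 213.0, 284.0, 269.0], 0.93)]
waste_tray [([280.0, 256.0, 358.0, 316.0], 0.98), ([264.0, 336.0, 334.0, 399.0], 0.95), ([457.0, 233.0, 529.0, 280.0], 0.71)]
screw_tray [([237.0, 198.0, 298.0, 230.0], 0.71), ([367.0, 349.0, 479.0, 369.0], 0.56)]
scraper_center [([392.0, 229.0, 424.0, 273.0], 0.6)]
bracket_center [([288.0, 161.0, 318.0, 195.0], 0.85)]
chip0_center [([248.0, 213.0, 283.0, 270.0], 0.68), ([291.0, 224.0, 299.0, 229.0], 0.4)]
top {'mtx': array([[520.95698243,   0.        , 319.15675754],
       [  0.        , 520.95698243, 196.45957788],
       [  0.        ,   0.        ,   1.        ]
[... 727 characters left out ...]
0.61), ([370.0, 210.0, 412.0, 244.0], 0.26)]
{'t': 0.8, 'q': array([ 1.16004094e+00,  5.26391168e-02,  1.61288098e+00,  1.14378557e-05,
        1.47600219e+00, -1.19015197e-01]), 'dq': array([ 0.0006029 ,  0.00035907,  0.00172028,  0.00029262,  0.00149568,
       -0.00088675]), 'effort': array([ 3.90995619e-04, -3.93629479e+01, -3.70441818e+01, -3.78701964e-05,
        2.98193299e-04, -1.56406531e-05]), 'tool_pos': array([0.1797635 , 0.59857918, 0.23135273]), 'tool_rot': array([4.56641588e-01, 3.10822074e+00, 1.11357525e-04]), 'contact_force': array([-1.6755998 , -0.11472125, -0.61716202]), 'wrist_torque': array([-0.05774377, -0.00165921,  0.020948  ]), 'opening': 0.08550013483676226} 0.0187
```

View pics/top0.png

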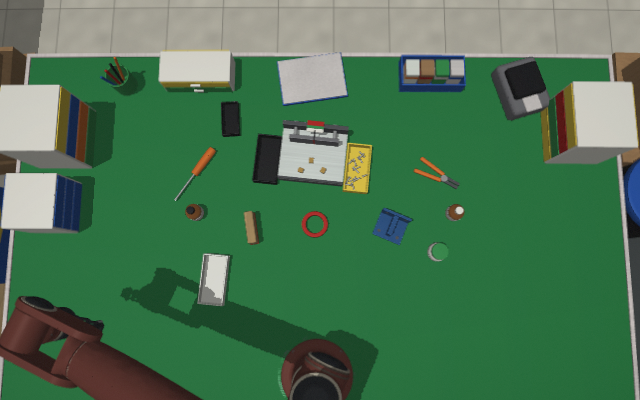

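View pics/scene0.png

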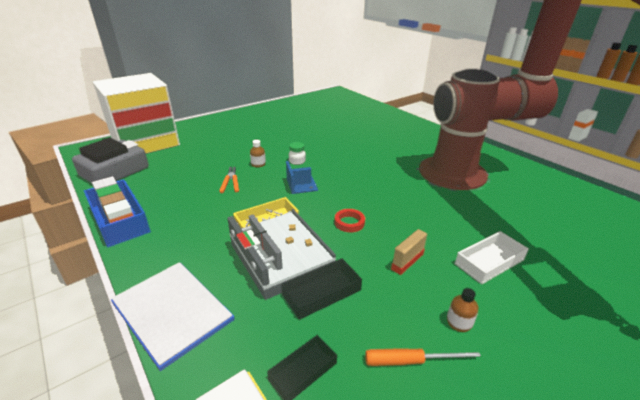

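The top view shows these look-alikes for the waste tray: black at (267,159) touching the jig's end, a smaller black one at (231,119), a white one at (214,279) and the yellow screw tray at (358,167). I choose (267,159) because it is black, the larger of the two black ones, and at the bed's end. The scraper is at (251,227), the bracket at (392,226), and the chips are at about (311,160), (301,170) and (323,170).

Run:
```python
import cv2
a=cv2.imread("pics/top0.png")[112:262,235:425]
cv2.imwrite("pics/topc.png",cv2.resize(a,None,fx=4.2,fy=4,interpolation=cv2.INTER_CUBIC) if 0 else cv2.resize(a,None,fx=4,fy=4,interpolation=cv2.INTER_CUBIC))
a=cv2.imread("pics/scene0.png")[155:305,225:425]
cv2.imwrite("pics/scec.png",cv2.resize(a,None,fx=4,fy=4,interpolation=cv2.INTER_CUBIC))
```

```text
(no output)
```

View pics/topc.png

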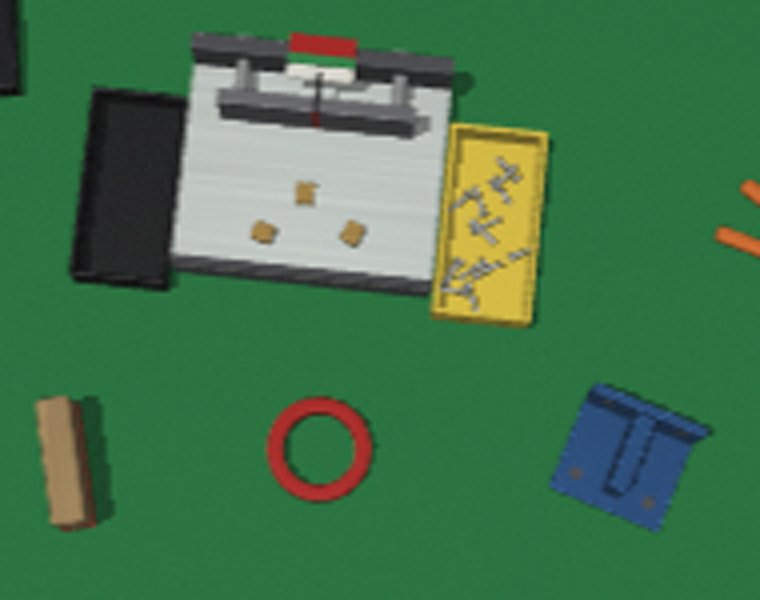

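View pics/scec.png

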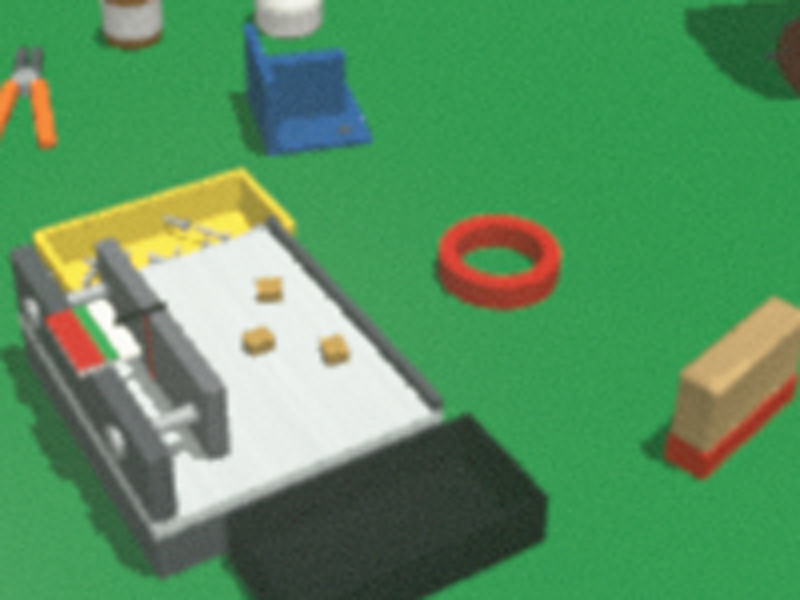

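The black tray beside the jig is confirmed as the waste tray. The red-footed wooden block is the scraper at scene (409,251). The pad, with its red line at top-crop (317,122), faces the robot. Next I fit the poses from clicked corners.

```bash
cat > fit.py <<'E'
from h import *
from scipy.optimize import least_squares
T=lambda x,y:("top",((x+.5)/4-.5+235,(y+.5)/4-.5+112))
S=lambda x,y:("scene",((x+.5)/4-.5+225,(y+.5)/4-.5+155))
def fit(C,p0):
    L=np.array([c[0] for c in C])/1000
    def W(p): 
        c,s=np.cos(p[2]),np.sin(p[2]);return np.c_[p[0]+c*L[:,0]-s*L[:,1],p[1]+s*L[:,0]+c*L[:,1],L[:,2]]
    def f(p):
        X=W(p);return np.concatenate([px(c[1][0],X[i])[0]-c[1][1] for i,c in enumerate(C)])
    r=least_squares(f,p0,loss="soft_l1");print(np.round(r.x,4),"deg",round(np.degrees(r.x[2]),2));print(np.round(f(r.x).reshape(-1,2),1).tolist());return r.x
jig=[((-65,100,48),T(176,256)),((-65,-100,48),T(434,282)),((100,100,85),T(194,34)),((100,-100,85),T(453,60)),
((45,75,90),T(219,103)),((45,-75,90),T(416,125)),((45,-75,42),T(413,137)),((45,0,42),T(316,127)),
((-87,177.5,34),T(72,280)),((63,177.5,34),T(95,90)),((-87,-177.5,34),T(531,326)),((63,-177.5,34),T(549,131)),((63,-102.5,34),T(452,124)),
((45,75,42),S(227,452)),((45,75,90),S(225,388)),((100,100,40),S(158,532)),((-65,100,48),S(438,405)),((-65,-100,48),S(268,222))]
scr=[((48,13,65),T(37,400)),((48,-13,65),T(70,397)),((-48,-13,65),T(86,522)),((-48,13,65),T(52,527)),
((48,13,0),S(702,477)),((48,-13,0),S(667,458)),((48,-13,65),S(681,378)),((-48,-13,65),S(779,298))]
br=[((40,45,64),T(597,384)),((40,-45,64),T(712,431)),((-40,45,6),T(550,487)),((-40,-45,6),T(660,532)),((-28,0,56),T(612,492)),
((40,45,0),S(268,153)),((-40,45,0),S(370,142)),((40,45,64),S(247,28)),((-28,7,56),S(344,52))]
if __name__=="__main__":
    J=fit(jig,[.66,0,-.1]);fit(scr,[.45,.18,.1]);fit(br,[.45,-.2,-.4])
    for n,t,s in(("a",(306,193),(269,289)),("b",(264,232),(335,350)),("c",(353,233),(259,340))):
        for q in(T(*t),S(*s)):
            w=world(q[0],q[1],.048)[0];d=w[:2]-J[:2];c,k=np.cos(J[2]),np.sin(J[2])
            print(n,q[0],np.round(w,3),"jig mm",np.round(1000*np.array([c*d[0]+k*d[1],-k*d[0]+c*d[1]]),0))
E
python3 fit.py
```

```text
[ 0.6492  0.0151 -0.0997] deg -5.71
[[-1.2, -0.3], [-0.3, -0.2], [-0.5, -0.4], [0.7, -0.5], [-0.7, 0.3], [-0.1, -0.3], [0.2, 0.6], [0.2, 0.7], [-0.7, -0.9], [-0.6, -0.6], [-0.2, -0.8], [-0.4, 0.4], [-0.2, -0.3], [1.4, -0.2], [0.8, -1.4], [-0.6, -1.8], [-0.9, -1.7], [-0.7, -1.7]]
[0.4352 0.2011 0.1468] deg 8.41
[[-1.0, 0.1], [-0.6, -0.4], [-0.6, 0.3], [-0.8, 0.3], [0.3, 0.6], [-0.5, -0.5], [-0.6, -2.3], [-0.9, -1.5]]
[ 0.4407 -0.2268 -0.4146] deg -23.76
[[0.8, -0.4], [-0.1, -0.0], [0.2, -0.1], [-0.3, 0.5], [1.8, -0.3], [-0.6, 0.2], [0.3, -0.0], [3.9, 12.7], [0.2, 0.5]]
a top [0.643 0.019 0.048] jig mm [-7.  3.]
a scene [ 0.614 -0.013  0.048] jig mm [-32. -31.]
b top [0.612 0.051 0.048] jig mm [-40.  32.]
b scene [0.615 0.056 0.048] jig mm [-38.  37.]
c top [ 0.612 -0.017  0.048] jig mm [-34. -36.]
c scene [0.645 0.024 0.048] jig mm [-5.  8.]
```

```bash
cat > d.py <<'E'
import sys
from h import *
def delta(x,y,z,yaw): # yaw = world direction of tool y, deg
    o=ctrl.get_obs();R=Ro.from_rotvec(o["tool_rot"]);M=R.as_matrix()
    cy=np.degrees(np.arctan2(M[1,1],M[0,1]));dy=(yaw-cy+90)%180-90
    W=np.array([x,y,z])-o["tool_pos"]
    t=np.radians(cy+dy);Y=np.array([np.cos(t),np.sin(t),0]);Z=np.array([0,0,-1]);X=np.cross(Y,Z)
    print("t",round(o["t"],2),"pos",np.round(o["tool_pos"],4),"tilt",np.round(M[:,2],3),"F",np.round(o["contact_force"],1),"open",round(o["opening"],4))
    print("turn z deg",round(-dy,2)," then shift mm",np.round(1000*np.array([W@X,W@Y,W@Z]),1)," shift now mm",np.round(1000*M.T@W,1),"q6",round(o["q"][5],2))
J=(.6492,.0151,-5.71)
def jw(x,y,J=J):
    a=np.radians(J[2]);return J[0]+np.cos(a)*x-np.sin(a)*y,J[1]+np.sin(a)*x+np.cos(a)*y
if __name__=="__main__": 
    a=[float(v) for v in sys.argv[2:]]
    if sys.argv[1]=="j": x,y=jw(a[0]/1000,a[1]/1000);delta(x,y,a[2],a[3])
    else: delta(*a)
E
python3 -m creep '[[1,0,0,0,0,0,-6.3],[1,0,0,0,0,0,-6.3],[1,0,0,0,0,0,-6.3],[1,0,0,0,0,0,-6.2],[1,0,0,0,0,0,0]]' 60; python3 d.py w .4352 .2011 .025 98.41
```

```text
t: 1.3
tool_pos: [0.1798, 0.5986, 0.2313]
tool_rot: [-0.229, 3.133, -0.0]
contact_force: [-0.5, -0.1, 0.5]
opening: 0.0858
t 1.3 pos [0.1798 0.5986 0.2313] tilt [ 0. -0. -1.] F [-0.5 -0.1  0.5] open 0.0858
turn z deg -0.04  then shift mm [-194.5 -430.5  206.3]  shift now mm [-194.8 -430.4  206.3] q6 -0.56
```

```bash
python3 -m creep '[[1,-0.0139,-0.0307,0,0,0,0],[1,-0.0139,-0.0307,0,0,0,0],[1,-0.0139,-0.0307,0,0,0,0],[1,-0.0139,-0.0307,0,0,0,0],[1,-0.0139,-0.0307,0,0,0,0],[1,-0.0139,-0.0307,0,0,0,0],[1,-0.0139,-0.0307,0,0,0,0],[1,-0.0139,-0.0307,0,0,0,0],[1,-0.0139,-0.0307,0,0,0,0],[1,-0.0139,-0.0307,0,0,0,0],[1,-0.0139,-0.0307,0.03,0,0,0],[1,-0.0139,-0.0307,0.03,0,0,0],[1,-0.0139,-0.0307,0.03,0,0,0],[1,-0.0139,-0.0307,0.02,0,0,0],[1,0,0,0,0,0,0],[1,0,0,0,0,0,0]]'; python3 d.py w .4352 .2011 .025 98.41
python3 - <<'E'
from h import *
a=save("t1","top");b=save("s1","scene")
f=lambda i,x,y:cv2.resize(i[y:y+110,x:x+140,::-1],None,fx=2.8,fy=2.8,interpolation=cv2.INTER_CUBIC)
cv2.imwrite("pics/v1.png",np.hstack([f(a,190,160),f(b,330,170)]))
E
```

```text
t: 2.9
tool_pos: [0.4349, 0.2014, 0.1211]
tool_rot: [0.224, -3.133, -0.0]
contact_force: [-0.4, 0.9, 0.5]
opening: 0.0856
t 2.9 pos [0.4349 0.2014 0.1211] tilt [-0.001  0.    -1.   ] F [-0.4  0.9  0.5] open 0.0856
turn z deg -0.22  then shift mm [-0.2 -0.3 96.1]  shift now mm [-0.3 -0.3 96.1] q6 -1.44
```

View pics/v1.png

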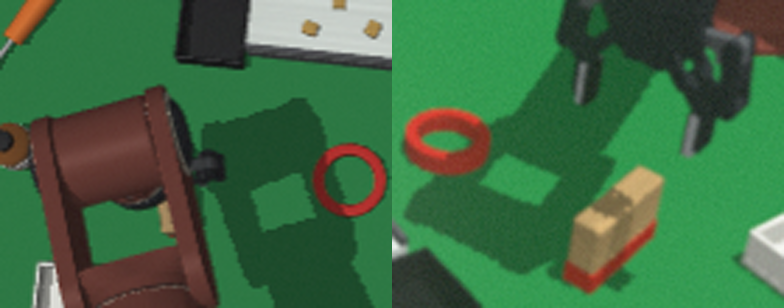

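The open fingers straddle the scraper, whose top is at scene (549,247). I'm descending and gripping it.

```bash
python3 -c "
from h import *
print(px('scene',[[.4286,.2439,.134],[.4412,.1589,.134]]))"
python3 -m creep '[[1,0,0,0.025,0,0,0],[1,0,0,0.025,0,0,0],[1,0,0,0.025,0,0,0],[1,0,0,0.021,0,0,0],[1,0,0,0,0,0,0],[0,0,0,0,0,0,0],[0,0,0,0,0,0,0],[0,0,0,0,0,0,0],[0,0,0,0,0,0,0],[0,0,0,0,0,0,0],[0,0,0,0,0,0,0],[0,0,0,0,0,0,0],[0,0,0,0,0,0,0]]' 60; python3 d.py w .4352 .2011 .025 98.41
```

```text
[[434.71377945 223.34743219]
 [399.84979936 206.26038099]]
t: 4.3
tool_pos: [0.4359, 0.202, 0.0265]
tool_rot: [-0.229, 3.132, 0.001]
contact_force: [-1.2, -0.2, 5.7]
opening: 0.0253
t 4.3 pos [0.4359 0.202  0.0265] tilt [ 0.002  0.001 -1.   ] F [-1.2 -0.2  5.7] open 0.0253
turn z deg -0.04  then shift mm [ 0.8 -0.8  1.5]  shift now mm [ 0.8 -0.8  1.5] q6 -1.44
```

```bash
python3 -m creep '[[0,0,0,-0.02,0,0,0],[0,0,0,-0.03,0,0,0],[0,0,0,-0.04,0,0,0],[0,0,0,-0.03,0,0,7.1],[0,0,0,0,0,0,7.0],[0,0,0,0,0,0,0],[0,0,0,0,0,0,0]]' 60; python3 d.py j -12 -80 .0675 84.29
```

```text
t: 5.0
tool_pos: [0.4341, 0.2014, 0.1441]
tool_rot: [-0.153, -3.136, 0.001]
contact_force: [-0.9, -1.0, -1.6]
opening: 0.0251
t 5.0 pos [0.4341 0.2014 0.1441] tilt [-0.002 -0.001 -1.   ] F [-0.9 -1.  -1.6] open 0.0251
turn z deg 0.13  then shift mm [-220.6 -244.    76.6]  shift now mm [-220.2 -244.4   76.3] q6 -1.19
```

```bash
python3 -m creep '[[0,-0.01,-0.011,0,0,0,0],[0,-0.0184,-0.0203,0,0,0,0],[0,-0.0184,-0.0203,0,0,0,0],[0,-0.0184,-0.0203,0,0,0,0],[0,-0.0184,-0.0203,0,0,0,0],[0,-0.0184,-0.0203,0,0,0,0],[0,-0.0184,-0.0203,0,0,0,0],[0,-0.0184,-0.0203,0,0,0,0],[0,-0.0184,-0.0203,0,0,0,0],[0,-0.0184,-0.0203,0,0,0,0],[0,-0.0184,-0.0203,0,0,0,0],[0,-0.0184,-0.0203,0,0,0,0],[0,-0.0082,-0.0103,0,0,0,0],[0,0,0,0.02,0,0,0],[0,0,0,0.02,0,0,0],[0,0,0,0,0,0,0],[0,0,0,0,0,0,0]]'; python3 d.py j -12 -80 .0680 84.29
python3 - <<'E'
from h import *
a=save("t2","top");b=save("s2","scene")
f=lambda i,x,y:cv2.resize(i[y:y+110,x:x+140,::-1],None,fx=2.8,fy=2.8,interpolation=cv2.INTER_CUBIC)
cv2.imwrite("pics/v2.png",np.hstack([f(a,240,105),f(b,225,185)]))
E
```

```text
t: 6.7
tool_pos: [0.6293, -0.0636, 0.1044]
tool_rot: [-0.156, -3.135, -0.001]
contact_force: [0.0, -0.3, -0.8]
opening: 0.0251
t 6.7 pos [ 0.6293 -0.0636  0.1044] tilt [-0.002  0.001 -1.   ] F [ 0.  -0.3 -0.8] open 0.0251
turn z deg 0.02  then shift mm [ 0.   0.3 36.4]  shift now mm [-0.1  0.3 36.4] q6 -1.69
```

View pics/v2.png

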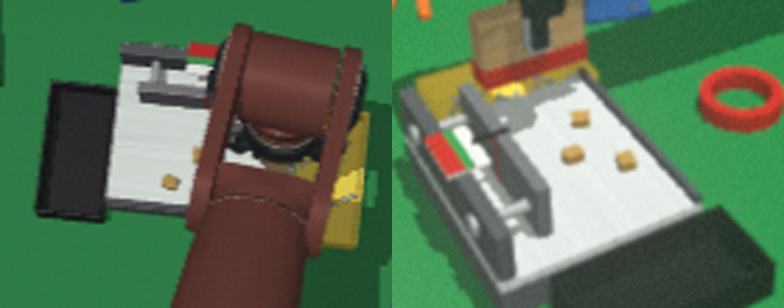

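The scraper hangs over the bed's −y end, between lip and pad, with all three chips on its +y side. I'm lowering it now.

```bash
python3 -m creep '[[0,0,0,0.015,0,0,0],[0,0,0,0.012,0,0,0],[0,0,0,0.009,0,0,0],[0,0,0,0,0,0,0],[0,0,0,0,0,0,0]]'; python3 d.py j -12 118 .0680 84.29
```

```text
t: 7.3
tool_pos: [0.6298, -0.0636, 0.0687]
tool_rot: [-0.157, -3.137, -0.0]
contact_force: [0.3, -0.1, -1.4]
opening: 0.0252
t 7.3 pos [ 0.6298 -0.0636  0.0687] tilt [-0.001  0.    -1.   ] F [ 0.3 -0.1 -1.4] open 0.0252
turn z deg -0.01  then shift mm [  0.5 198.2   0.7]  shift now mm [  0.5 198.2   0.7] q6 -1.69
```

```bash
python3 -m creep '[[0,0,0.006,0.001,0,0,0],[0,0,0.012,0,0,0,0],[0,0,0.012,0,0,0,0],[0,0,0.012,0,0,0,0],[0,0,0.012,0,0,0,0],[0,0,0.012,0,0,0,0],[0,0,0.012,0,0,0,0],[0,0,0.012,0,0,0,0],[0,0,0.012,0,0,0,0],[0,0,0.012,0,0,0,0],[0,0,0.012,0,0,0,0]]'; python3 d.py j -12 118 .0680 84.29
python3 -m creep '[[0,0,0.008,0,0,0,0],[0,0,0.008,0,0,0,0],[0,0,0.008,0,0,0,0],[0,0,0.008,0,0,0,0],[0,0,0.008,0,0,0,0],[0,0,0.008,0,0,0,0],[0,0,0.008,0,0,0,0],[0,0,0.008,0,0,0,0],[0,0,0.008,0,0,0,0],[0,0,0,0,0,0,0],[0,0,0,0,0,0,0]]'; python3 d.py j -12 118 .0680 84.29
python3 - <<'E'
from h import *
a=save("t3","top");b=save("s3","scene")
f=lambda i,x,y:cv2.resize(i[y:y+110,x:x+140,::-1],None,fx=2.8,fy=2.8,interpolation=cv2.INTER_CUBIC)
cv2.imwrite("pics/v3.png",np.hstack([f(a,240,105),f(b,240,200)]))
E
```

```text
t: 8.4
tool_pos: [0.6427, 0.0627, 0.0683]
tool_rot: [-0.157, -3.138, 0.0]
contact_force: [-0.0, 0.1, -1.1]
opening: 0.0256
t 8.4 pos [0.6427 0.0627 0.0683] tilt [-0. -0. -1.] F [-0.   0.1 -1.1] open 0.0256
turn z deg -0.01  then shift mm [ 0.8 71.3  0.3]  shift now mm [ 0.8 71.3  0.3] q6 -1.49
t: 9.5
tool_pos: [0.6498, 0.1335, 0.0683]
tool_rot: [0.156, 3.138, -0.0]
contact_force: [0.4, -0.3, -1.7]
opening: 0.0253
t 9.5 pos [0.6498 0.1335 0.0683] tilt [ 0. -0. -1.] F [ 0.4 -0.3 -1.7] open 0.0253
turn z deg 0.01  then shift mm [0.9 0.1 0.3]  shift now mm [0.9 0.1 0.3] q6 -1.38
```

View pics/v3.png

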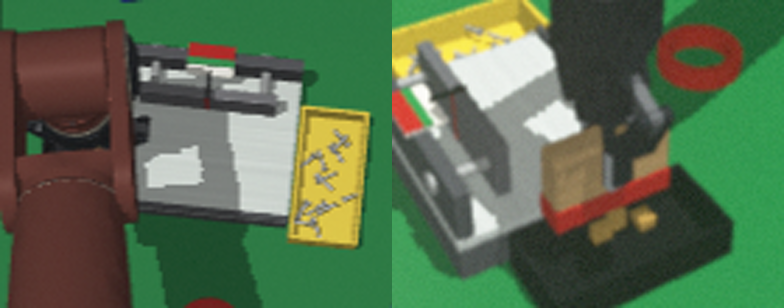

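The bed looks empty in both views. Brass shows in the black tray in front of the scraper, around scene crop (600,225) and (645,218). I'm lifting the scraper and putting it back on the counter.

```bash
python3 -m creep '[[0,0,0,-0.02,0,0,0],[0,0,0,-0.03,0,0,0],[0,0,0,-0.02,0,0,0],[0,0,0,0,0,0,0]]'; python3 d.py w .4352 .2014 .0265 84.29
```

```text
t: 10.0
tool_pos: [0.6524, 0.1332, 0.1429]
tool_rot: [0.157, 3.13, 0.002]
contact_force: [-0.5, -0.0, -0.4]
opening: 0.0253
t 10.0 pos [0.6524 0.1332 0.1429] tilt [ 0.008  0.001 -1.   ] F [-0.5 -0.  -0.4] open 0.0253
turn z deg -0.04  then shift mm [222.9  46.3 116.4]  shift now mm [223.9  46.  114.7] q6 -1.38
```

```bash
python3 -m creep '[[0,0.01,0.002,0,0,0,0],[0,0.019,0.004,0,0,0,0],[0,0.019,0.004,0,0,0,0],[0,0.019,0.004,0,0,0,0],[0,0.019,0.004,0,0,0,0],[0,0.019,0.004,0,0,0,0],[0,0.019,0.004,0,0,0,0],[0,0.019,0.004,0,0,0,0],[0,0.019,0.004,0,0,0,0],[0,0.019,0.004,0,0,0,0],[0,0.019,0.004,0.02,0,0,0],[0,0.019,0.004,0.02,0,0,0],[0,0.005,0.001,0.02,0,0,0],[0,0,0,0.02,0,0,0],[0,0,0,0,0,0,0],[0,0,0,0,0,0,0]]'; python3 d.py w .4352 .2014 .0265 84.29
```

```text
t: 11.6
tool_pos: [0.4301, 0.202, 0.0569]
tool_rot: [-0.157, -3.135, 0.002]
contact_force: [-0.0, -0.5, -1.4]
opening: 0.0251
t 11.6 pos [0.4301 0.202  0.0569] tilt [-0.003 -0.001 -1.   ] F [-0.  -0.5 -1.4] open 0.0251
turn z deg -0.01  then shift mm [-5.2 -0.1 30.4]  shift now mm [-5.3 -0.1 30.4] q6 -1.19
```

```bash
python3 -m creep '[[0,0,0,0.013,0,0,0],[0,0,0,0.01,0,0,0],[0,0,0,0.004,0,0,0],[0,0,0,0.003,0,0,0],[0,0,0,0,0,0,0],[0,0,0,0,0,0,0]]'; python3 d.py w .4352 .2014 .0265 84.29
```

```text
t: 12.2
tool_pos: [0.4319, 0.2025, 0.0285]
tool_rot: [0.157, 3.137, 0.0]
contact_force: [0.3, -1.0, -1.1]
opening: 0.0251
t 12.2 pos [0.4319 0.2025 0.0285] tilt [ 0.  0. -1.] F [ 0.3 -1.  -1.1] open 0.0251
turn z deg -0.01  then shift mm [-3.4 -0.8  2. ]  shift now mm [-3.4 -0.8  2. ] q6 -1.19
```

```bash
python3 -m creep '[[0,0,0,0.001,0,0,0],[0,0,0,0.001,0,0,0],[0,0,0,0,0,0,0],[0,0,0,0,0,0,0]]'; python3 d.py w .4352 .2014 .0265 84.29
```

```text
t: 12.6
tool_pos: [0.4318, 0.2025, 0.0265]
tool_rot: [0.157, 3.137, 0.0]
contact_force: [0.6, -0.2, -1.1]
opening: 0.0254
t 12.6 pos [0.4318 0.2025 0.0265] tilt [ 0.001  0.    -1.   ] F [ 0.6 -0.2 -1.1] open 0.0254
turn z deg -0.01  then shift mm [-3.5 -0.8  0. ]  shift now mm [-3.5 -0.8  0. ] q6 -1.19
```

```bash
python3 -m creep '[[0,0,0,0.001,0,0,0],[0,0,0,0.0005,0,0,0],[0,0,0,0,0,0,0],[0.1,0,0,0,0,0,0]]'; python3 d.py w .4352 .2014 .0265 84.29
```

```text
t: 13.0
tool_pos: [0.432, 0.2025, 0.0264]
tool_rot: [-0.157, -3.137, 0.0]
contact_force: [-3.6, -2.0, 9.1]
opening: 0.0257
t 13.0 pos [0.432  0.2025 0.0264] tilt [-0. -0. -1.] F [-3.6 -2.   9.1] open 0.0257
turn z deg -0.01  then shift mm [-3.3 -0.8 -0.1]  shift now mm [-3.3 -0.8 -0.1] q6 -1.19
```

```bash
sed -i 's/((40,45,64),S(247,28))/((40,-45,64),S(247,28))/' fit.py; python3 fit.py | sed -n 5,6p
python3 -m creep '[[0.4,0,0,0,0,0,0],[0.8,0,0,0,0,0,0],[0.8,0,0,0,0,0,0],[0.8,0,0,0,0,0,0],[0.8,0,0,-0.02,0,0,0],[0.8,0,0,-0.03,0,0,0],[0.8,0,0,-0.04,0,0,0],[0.8,0,0,-0.03,0,0,6.0],[0.8,0,0,0,0,0,6.0],[0.8,0,0,0,0,0,6.0],[0.8,0,0,0,0,0,0],[0.8,0,0,0,0,0,0]]'; python3 d.py w .4407 -.2268 .021 66.24
```

```text
[ 0.4406 -0.2258 -0.4049] deg -23.2
[[0.3, -0.3], [-0.5, -0.2], [-0.1, 0.1], [-0.4, 0.5], [1.5, -0.2], [-0.2, 0.4], [0.7, 0.0], [-0.7, -1.5], [0.5, 0.5]]
t: 14.2
tool_pos: [0.4314, 0.2024, 0.1444]
tool_rot: [-0.642, -3.075, 0.001]
contact_force: [-0.5, -0.1, 0.0]
opening: 0.0685
t 14.2 pos [0.4314 0.2024 0.1444] tilt [-0.001 -0.    -1.   ] F [-0.5 -0.1  0. ] open 0.0685
turn z deg 0.16  then shift mm [-181.4 -389.   123.4]  shift now mm [-180.4 -389.5  123.5] q6 -0.88
```

```bash
python3 -m creep '[[0.8,-0.0129,-0.0278,0,0,0,0],[0.8,-0.0129,-0.0278,0,0,0,0],[0.8,-0.0129,-0.0278,0,0,0,0],[0.8,-0.0129,-0.0278,0,0,0,0],[0.8,-0.0129,-0.0278,0,0,0,0],[0.8,-0.0129,-0.0278,0,0,0,0],[0.8,-0.0129,-0.0278,0,0,0,0],[0.8,-0.0129,-0.0278,0,0,0,0],[0.8,-0.0129,-0.0278,0,0,0,0],[0.8,-0.0129,-0.0278,0,0,0,0],[0.8,-0.0129,-0.0278,0,0,0,0],[0.8,-0.0129,-0.0278,0,0,0,0],[0.8,-0.0129,-0.0278,0,0,0,0],[0.8,-0.0129,-0.0278,0,0,0,0],[0.8,0,0,0.03,0,0,-0.4],[0.8,0,0,0,0,0,0],[0.8,0,0,0,0,0,0]]'; python3 d.py w .4406 -.2260 .021 66.8
python3 - <<'E'
from h import *
a=save("t4","top");b=save("s4","scene")
f=lambda i,x,y:cv2.resize(i[y:y+110,x:x+140,::-1],None,fx=2.8,fy=2.8,interpolation=cv2.INTER_CUBIC)
cv2.imwrite("pics/v4.png",np.vstack([np.hstack([f(a,240,105),f(b,240,200)])[:290],np.hstack([f(a,200,190),f(b,240,110)])[:290]]))
E
```

```text
t: 15.9
tool_pos: [0.4396, -0.2258, 0.1138]
tool_rot: [-0.633, -3.074, -0.002]
contact_force: [0.4, -0.3, 0.6]
opening: 0.068
t 15.9 pos [ 0.4396 -0.2258  0.1138] tilt [-0.002  0.002 -1.   ] F [ 0.4 -0.3  0.6] open 0.068
turn z deg -0.07  then shift mm [-1.   0.2 92.8]  shift now mm [-1.3  0.1 92.8] q6 -1.79
```

View pics/v4.png

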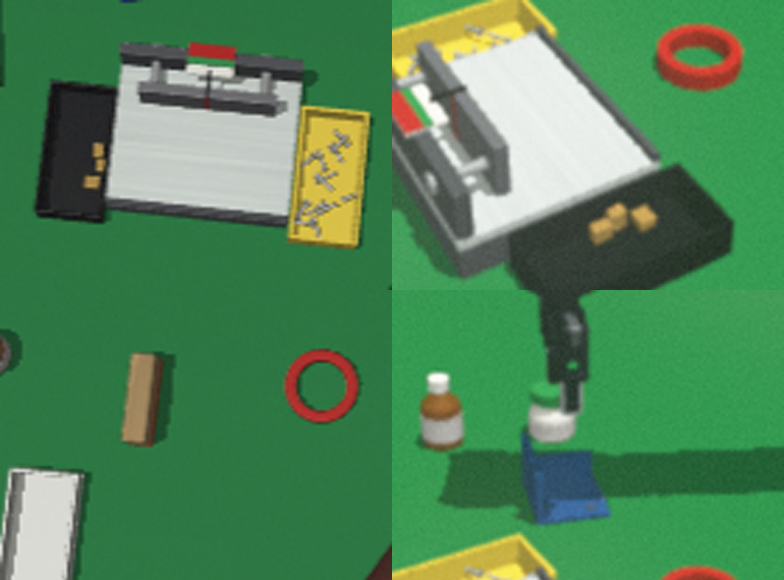

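All three chips lie in the black tray, at top crop about (97,165). The bed is clear, the scraper stands on the counter at (141,398), and the gripper is over the bracket. I'm descending to grip the rib.

```bash
python3 -m creep '[[0.8,0,0,0.025,0,0,0],[0.8,0,0,0.025,0,0,0],[0.8,0,0,0.025,0,0,0],[0.8,-0.001,0,0.017,0,0,0],[0.8,0,0,0,0,0,0],[0,0,0,0,0,0,0],[0,0,0,0,0,0,0],[0,0,0,0,0,0,0],[0,0,0,0,0,0,0],[0,0,0,0,0,0,0],[0,0,0,0,0,0,0],[0,0,0,0,0,0,0],[0,0,0,0,0,0,0],[0,0,0,0,0,0,0]]' 70; python3 d.py w .4406 -.2260 .021 66.8
```

```text
t: 17.4
tool_pos: [0.4424, -0.2275, 0.0244]
tool_rot: [0.635, 3.074, -0.001]
contact_force: [-1.0, 2.2, 5.8]
opening: 0.0129
t 17.4 pos [ 0.4424 -0.2275  0.0244] tilt [ 0.002 -0.001 -1.   ] F [-1.   2.2  5.8] open 0.0129
turn z deg -0.12  then shift mm [2.3 0.6 3.4]  shift now mm [2.3 0.6 3.4] q6 -1.79
```

```bash
python3 -m creep '[[0,0,0,-0.01,0,0,0],[0,0,0,-0.02,0,0,0],[0,0,0,-0.03,0,0,0],[0,0,0,-0.03,0,0,-6],[0,0,0,0,0,0,-6],[0,0,0,0,0,0,-5.5],[0,0,0,0,0,0,0],[0,0,0,0,0,0,0]]'; python3 d.py j -8 0 .0664 84.29
```

```text
t: 18.2
tool_pos: [0.4406, -0.2265, 0.1122]
tool_rot: [-0.163, -3.136, -0.001]
contact_force: [-0.2, 0.5, -2.5]
opening: 0.013
t 18.2 pos [ 0.4406 -0.2265  0.1122] tilt [-0.001  0.001 -1.   ] F [-0.2  0.5 -2.5] open 0.013
turn z deg -0.22  then shift mm [-175.5  261.2   45.8]  shift now mm [-174.5  261.8   45.7] q6 -2.09
```

```bash
python3 -m creep '[[0,-0.0067,0.0101,0,0,0,0],[0,-0.0134,0.0201,0,0,0,0],[0,-0.0134,0.0201,0,0,0,0],[0,-0.0134,0.0201,0,0,0,0],[0,-0.0134,0.0201,0,0,0,0],[0,-0.0134,0.0201,0,0,0,0],[0,-0.0134,0.0201,0,0,0,0],[0,-0.0134,0.0201,0,0,0,0],[0,-0.0134,0.0201,0,0,0,0],[0,-0.0134,0.0201,0,0,0,0],[0,-0.0134,0.0201,0,0,0,0],[0,-0.0134,0.0201,0,0,0,0],[0,-0.0134,0.0201,0,0,0,0],[0,-0.0067,0.0101,0,0,0,-0.2],[0,0,0,0,0,0,0],[0,0,0,0,0,0,0]]'; python3 d.py j -8 0 .0664 84.29
python3 - <<'E'
from h import *
a=save("t5","top");b=save("s5","scene")
f=lambda i,x,y:cv2.resize(i[y:y+85,x:x+95,::-1],None,fx=4.2,fy=4.2,interpolation=cv2.INTER_CUBIC)
cv2.imwrite("pics/v5.png",np.hstack([f(a,270,108),f(b,230,180)]))
E
```

```text
t: 19.8
tool_pos: [0.6406, 0.0154, 0.1123]
tool_rot: [-0.154, -3.137, 0.001]
contact_force: [0.0, -0.3, -3.5]
opening: 0.013
t 19.8 pos [0.6406 0.0154 0.1123] tilt [-0.001 -0.    -1.   ] F [ 0.  -0.3 -3.5] open 0.013
turn z deg 0.1  then shift mm [-0.6  0.5 45.9]  shift now mm [-0.7  0.5 45.9] q6 -1.56
```

View pics/v5.png

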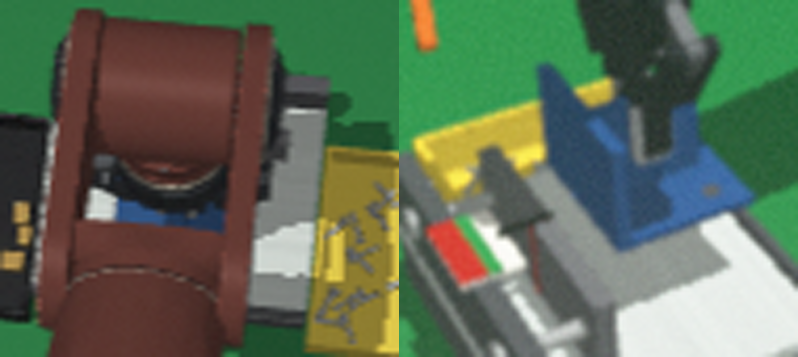

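The bracket is held upright over the bed, its back plate parallel to the pad and in front of it. I'm lowering it now.

```bash
python3 -m creep '[[0,0,0,0.012,0,0,0],[0,0,0,0.012,0,0,0],[0,0,0,0.012,0,0,0],[0,0,0,0.006,0,0,0],[0,0,0,0.002,0,0,0.1],[0,0,0,0,0,0,0],[0,0,0,0,0,0,0]]'; python3 d.py j -8 0 .0644 84.29
python3 - <<'E'
from h import *
b=save("s6","scene")
cv2.imwrite("pics/v6.png",cv2.resize(b[185:285,230:350,::-1],None,fx=6,fy=6,interpolation=cv2.INTER_CUBIC))
from d import jw,J
a=np.radians
for n,(x,y,z) in dict(padTopMid=(45,0,90),padBotMid=(45,0,42)).items():
    print(n,(px("scene",[[*jw(x/1000,y/1000),z/1000]])[0]-[230,185])*6)
E
```

```text
t: 20.6
tool_pos: [0.6416, 0.0155, 0.0694]
tool_rot: [0.157, 3.137, -0.0]
contact_force: [0.8, -0.9, -4.5]
opening: 0.0131
t 20.6 pos [0.6416 0.0155 0.0694] tilt [ 0.001 -0.    -1.   ] F [ 0.8 -0.9 -4.5] open 0.0131
turn z deg -0.0  then shift mm [0.4 0.4 5. ]  shift now mm [0.4 0.4 5. ] q6 -1.56
padTopMid [218.33849752 271.64631291]
padBotMid [227.19785545 372.25933346]
```

View pics/v6.png

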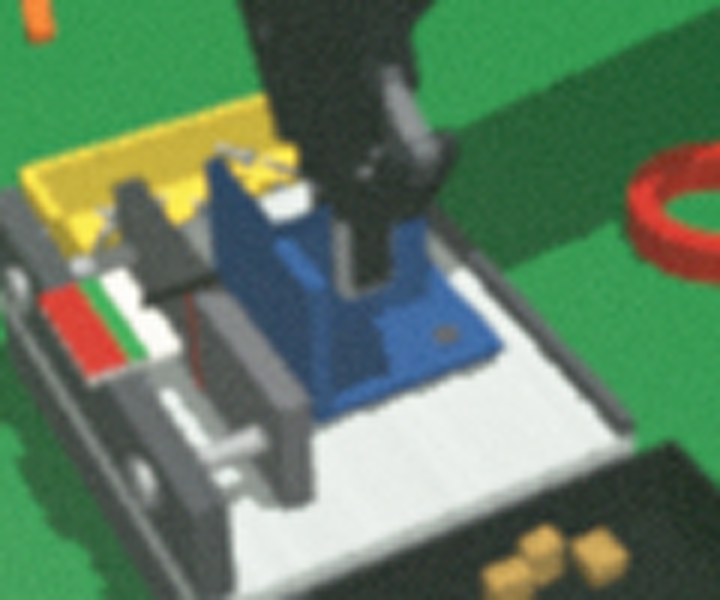

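The bracket hovers just in front of the pad, about 4 mm above the bed, with its near bottom corner at crop (318,420) and the pad's near top front corner at (308,405). I check its offset relative to the pad numerically.

Run:
```python
from h import *
from d import jw,J
o=ctrl.get_obs();tp=o["tool_pos"]
P=lambda X:(px("scene",[X])[0]-[230,185]+.5)*6-.5
def br(x,y,z): 
    a=jw(x/1000,y/1000,(tp[0],tp[1],J[2]));return P([*a,tp[2]-.0244+z/1000])
def jg(x,y,z): return P([*jw(x/1000,y/1000),z/1000])
for n,p,ob in(("b near bot",br(40,45,0),(318,420)),("b near top",br(40,45,64),(325,283)),("b far top",br(40,-45,64),(215,160)),("b base near",br(-40,45,6),(501,347)),
 ("pad near top",jg(45,75,90),(308,405)),("pad near bot",jg(45,75,42),(305,500)),("bed/lip",jg(-65,100,48),(632,437)),("rear bot",jg(86,100,40),(228,600)),("line",jg(57,0,90),(190,290))):
    print(n,p.round(0),ob,"obs-pred",(np.array(ob)-p).round(0))
print("per mm jig y",(jg(45,10,60)-jg(45,0,60))/10,"x",(jg(55,0,60)-jg(45,0,60))/10)
```

```text
b near bot [312. 427.] (318, 420) obs-pred [ 6. -7.]
b near top [303. 289.] (325, 283) obs-pred [22. -6.]
b far top [198. 158.] (215, 160) obs-pred [17.  2.]
b base near [503. 341.] (501, 347) obs-pred [-2.  6.]
pad near top [312. 394.] (308, 405) obs-pred [-4. 11.]
pad near bot [319. 497.] (305, 500) obs-pred [-14.   3.]
bed/lip [622. 418.] (632, 437) obs-pred [10. 19.]
rear bot [242. 591.] (228, 600) obs-pred [-14.   9.]
line [190. 285.] (190, 290) obs-pred [-0.  5.]
per mm jig y [1.13359873 1.5262421 ] x [-2.49910135  0.8950124 ]
```

Run:
```python
from h import *
from d import jw,J
def red(f,r):
    i=cv2.imread(f).astype(float);x0,y0,x1,y1=r;s=i[y0:y1,x0:x1];w=np.clip(s[...,2]-np.maximum(s[...,1],s[...,0])-12,0,None)
    for k,row in enumerate(w):
        if row.sum()>8: print(" row",y0+k,"u",round(x0+(row*np.arange(len(row))).sum()/row.sum(),2),"w",int(row.sum()))
print("top");red("pics/t4.png",(306,136,324,147))
print("scene4");red("pics/s4.png",(256,228,270,252))
print("pred top",[px("top",[[*jw(.045,0),z]])[0].round(2).tolist() for z in(.09,.042)])
for x in(.045,.05,.055,.06):print("pred scene",x,[px("scene",[[*jw(x,0),z]])[0].round(2).tolist() for z in(.09,.042)])
import fit
print("top only");fit.fit([c for c in fit.jig if c[1][0]=="top"],[.65,.015,-.1]);print("scene only");fit.fit([c for c in fit.jig if c[1][0]=="scene"],[.65,.015,-.1])
```

```text
top
 row 140 u 313.2 w 55
 row 141 u 313.46 w 57
 row 142 u 313.57 w 47
 row 143 u 313.64 w 36
scene4
 row 234 u 261.0 w 11
 row 235 u 261.0 w 16
 row 236 u 261.0 w 10
 row 237 u 261.35 w 17
 row 238 u 261.57 w 21
 row 239 u 261.67 w 15
 row 240 u 262.0 w 9
 row 242 u 262.0 w 16
 row 243 u 262.0 w 15
 row 244 u 262.0 w 18
 row 245 u 262.0 w 17
 row 247 u 262.42 w 12
 row 248 u 262.56 w 18
pred top [[313.61, 140.09], [313.86, 144.08]]
pred scene 0.045 [[266.39, 230.27], [267.87, 247.04]]
pred scene 0.05 [[264.27, 231.0], [265.82, 247.79]]
pred scene 0.055 [[262.13, 231.74], [263.75, 248.55]]
pred scene 0.06 [[259.99, 232.48], [261.68, 249.31]]
top only
[ 0.6485  0.0141 -0.0954] deg -5.47
[[-0.8, 0.1], [0.1, -0.1], [-0.3, -0.1], [0.9, -0.4], [-0.4, 0.6], [0.2, -0.2], [0.5, 0.7], [0.5, 0.9], [-0.3, -0.4], [-0.4, -0.2], [0.3, -0.8], [-0.1, 0.3], [0.0, -0.2]]
scene only
[ 0.6511  0.0191 -0.1076] deg -6.17
[[1.3, 1.3], [0.7, -0.0], [-1.0, -0.3], [-0.7, -0.0], [-0.1, -0.7]]
```

```bash
python3 -m creep '[[0,0,0.002,0.003,0,0,0],[0,0,0,0.001,0,0,0],[0,0,0,0.001,0,0,0],[0,0,0,0,0,0,0],[0,0,0,0,0,0,0]]'; python3 d.py j 5 2 .0644 84.29
```

```text
t: 21.15
tool_pos: [0.6415, 0.0176, 0.0645]
tool_rot: [0.157, 3.137, 0.0]
contact_force: [-1.7, 1.3, 2.2]
opening: 0.0132
t 21.15 pos [0.6415 0.0176 0.0645] tilt [ 0.  0. -1.] F [-1.7  1.3  2.2] open 0.0132
turn z deg -0.01  then shift mm [-12.9   0.3   0.1]  shift now mm [-12.9   0.3   0.1] q6 -1.56
```

```bash
python3 -m creep '[[0,-0.003,0,0,0,0,0],[0,-0.003,0,0,0,0,0],[0,-0.003,0,0,0,0,0],[0,0,0,0,0,0,0],[0,0,0,0,0,0,0]]'; python3 -m creep '[[0,-0.002,0,0,0,0,0],[0,-0.002,0,0,0,0,0],[0,0,0,0,0,0,0],[0,0,0,0,0,0,0]]';  python3 d.py j 15 2 .0644 84.29
```

```text
t: 21.65
tool_pos: [0.6513, 0.0164, 0.0644]
tool_rot: [0.157, 3.135, -0.0]
contact_force: [-1.1, 0.4, 2.6]
opening: 0.0129
t: 22.05
tool_pos: [0.6543, 0.0161, 0.0645]
tool_rot: [-0.157, -3.138, 0.0]
contact_force: [-4.8, -0.0, 7.0]
opening: 0.0127
t 22.05 pos [0.6543 0.0161 0.0645] tilt [-0. -0. -1.] F [-4.8 -0.   7. ] open 0.0127
turn z deg -0.01  then shift mm [-10.    0.5   0.1]  shift now mm [-10.    0.5   0.1] q6 -1.56
```

```bash
python3 -m creep '[[0,-0.001,0,0,0,0,0],[0,-0.001,0,0,0,0,0],[0,-0.001,0,0,0,0,0],[0,0,0,0,0,0,0],[0,0,0,0,0,0,0]]';  python3 d.py j 15 2 .0644 84.29
python3 - <<'E'
from h import *
b=save("s7","scene")
cv2.imwrite("pics/v7.png",cv2.resize(b[195:275,240:320,::-1],None,fx=7.5,fy=7.5,interpolation=cv2.INTER_CUBIC))
E
```

```text
t: 22.55
tool_pos: [0.6569, 0.0159, 0.0645]
tool_rot: [-0.157, -3.137, 0.0]
contact_force: [-5.7, 0.9, 6.5]
opening: 0.013
t 22.55 pos [0.6569 0.0159 0.0645] tilt [-0.001  0.    -1.   ] F [-5.7  0.9  6.5] open 0.013
turn z deg -0.01  then shift mm [-7.4  0.4  0.1]  shift now mm [-7.4  0.4  0.1] q6 -1.56
```

View pics/v7.png

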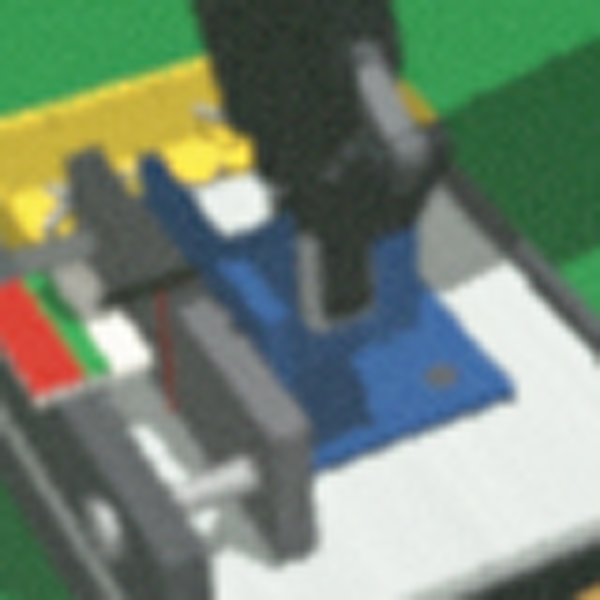

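Run:
```python
from h import *
from d import J
def q(n,u,v,z,e):
    w=world("scene",[((u+.5)/7.5-.5+240,(v+.5)/7.5-.5+195)],z)[0];d=(w[:2]-J[:2])*1000;a=np.radians(J[2])
    print(n,"jig x,y",np.round([np.cos(a)*d[0]+np.sin(a)*d[1],-np.sin(a)*d[0]+np.cos(a)*d[1]],1),"nominal y",e)
q("base near bottom corner",515,398,.04,45);q("base edge at pad",315,468,.04,45)
q("base near top corner",512,385,.046,45)
q("bracket far top outer",146,157,.104,-45)
q("pad near top front",303,420,.09,75);q("pad near top rear",262,435,.09,75);q("pad near bottom front",312,548,.042,75)
q("pad near bot rear",280,563,.042,75);q("pad far top front",103,152,.09,-75);q("pad far top rear",68,157,.09,-75)
q("red top rear",160,290,.09,0);q("red bottom rear",175,410,.042,0)
q("lip top inner near end (s0)",(438/4+225-240)*7.5,(405/4+155-195)*7.5,.048,100)
```

```text
base near bottom corner jig x,y [-33.2  45.7] nominal y 45
base edge at pad jig x,y [32.  42.9] nominal y 45
base near top corner jig x,y [-32.   46.2] nominal y 45
bracket far top outer jig x,y [ 43.8 -40. ] nominal y -45
pad near top front jig x,y [48.5 74.3] nominal y 75
pad near top rear jig x,y [60.6 74.1] nominal y 75
pad near bottom front jig x,y [48.1 73.9] nominal y 75
pad near bot rear jig x,y [58.3 74.7] nominal y 75
pad far top front jig x,y [ 47.4 -67.2] nominal y -75
pad far top rear jig x,y [ 57.6 -70.2] nominal y -75
red top rear jig x,y [59.3  3.4] nominal y 0
red bottom rear jig x,y [57.6  1.1] nominal y 0
lip top inner near end (s0) jig x,y [-63.9 105.3] nominal y 100
```

Bracket and pad agree within about 1 mm in y: mean offsets of +2.4 and +2.7 mm in the scene camera, and the red line at +2.2. So the bracket is centred and touching, with the pad about 3 mm in. I'm pressing on.

```bash
python3 -m creep '[[0,-0.001,0,-0.0003,0,0,0],[0,-0.001,0,0,0,0,0],[0,-0.001,0,0,0,0,0],[0,-0.001,0,0,0,0,0],[0,0,0,0,0,0,0],[0,0,0,0,0,0,0]]';  python3 d.py j 15 2 .0644 84.29;python3 -m creep '[[0,-0.001,0,0,0,0,0],[0,-0.001,0,0,0,0,0],[0,-0.001,0,0,0,0,0],[0,0,0,0,0,0,0],[0,0,0,0,0,0,0]]';  python3 d.py j 15 2 .0644 84.29
```

```text
t: 23.2
tool_pos: [0.6599, 0.0157, 0.0646]
tool_rot: [-0.157, -3.134, -0.0]
contact_force: [-9.0, 0.3, 9.1]
opening: 0.013
t 23.2 pos [0.6599 0.0157 0.0646] tilt [-0.004  0.    -1.   ] F [-9.   0.3  9.1] open 0.013
turn z deg -0.02  then shift mm [-4.4  0.3  0.2]  shift now mm [-4.4  0.3  0.2] q6 -1.56
t: 23.7
tool_pos: [0.6622, 0.0155, 0.0646]
tool_rot: [-0.157, -3.132, -0.0]
contact_force: [-12.6, 1.8, 11.6]
opening: 0.0128
t 23.7 pos [0.6622 0.0155 0.0646] tilt [-0.006  0.001 -1.   ] F [-12.6   1.8  11.6] open 0.0128
turn z deg -0.03  then shift mm [-2.1  0.3  0.2]  shift now mm [-2.1  0.3  0.2] q6 -1.56
```

```bash
python3 -m creep '[[0,-0.001,0,0,0,-0.3,0],[0,-0.0005,0,0,0,0,0],[0,0,0,0,0,0,0],[0,0,0,0,0,0,0],[0,0,0,0,0,0,0]]';  python3 d.py j 15 2 .0644 84.29
python3 - <<'E'
from h import *
from d import jw
b=save("s8","scene")
c=b[195:275,240:320,::-1]
p=(px("scene",[[*jw(x/1000,y/1000),z/1000] for x,y,z in((45,75,90),(45,75,42),(55,75,90),(55,75,42))])-[240,195]+.5)*7.5;print(p.round(0))
cv2.imwrite("pics/v8.png",cv2.resize(c,None,fx=7.5,fy=7.5,interpolation=cv2.INTER_CUBIC))
o=ctrl.get_obs();print(o["contact_force"],o["wrist_torque"])
E
```

```text
t: 24.2
tool_pos: [0.6629, 0.0154, 0.0645]
tool_rot: [-0.157, -3.135, -0.0]
contact_force: [-14.4, 1.2, 13.6]
opening: 0.013
t 24.2 pos [0.6629 0.0154 0.0645] tilt [-0.002  0.    -1.   ] F [-14.4   1.2  13.6] open 0.013
turn z deg -0.03  then shift mm [-1.4  0.3  0.1]  shift now mm [-1.4  0.3  0.1] q6 -1.56
[[316. 418.]
 [324. 547.]
 [283. 430.]
 [292. 560.]]
[-14.70313362   0.78268285  13.00680067] [ 0.21461106  2.1036342  -0.23186477]
```

View pics/v8.png

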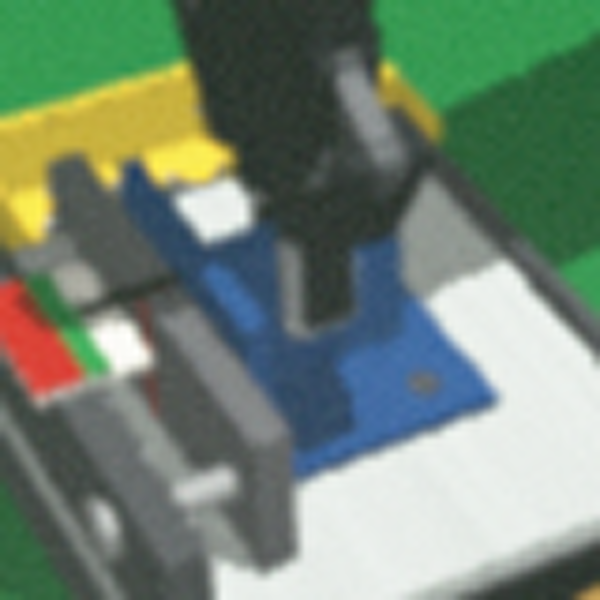

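Pad pressed in; the pointer tip is at crop (80,305), by the green band. To get the travel exactly, I match the pad's near end against the rest picture s4.

```bash
cat > trav.py <<'E'
import sys
from h import *
from d import jw
from scipy.optimize import minimize
def g(n): return cv2.cvtColor(cv2.imread(f"pics/{n}.png"),cv2.COLOR_BGR2GRAY).astype(np.float32)
A=g("s4")
def shift(n):
    B=g(n);out=[]
    # dark/gray pad near end: template at rest from s4, search in B, upsampled
    k=6
    for z0,(x0,y0,x1,y1) in (("end",(268,242,286,276)),("endtop",(270,240,284,258)),("pointer/red",(256,228,268,250))):
        t=cv2.resize(A[y0:y1,x0:x1],None,fx=k,fy=k,interpolation=cv2.INTER_CUBIC)
        s=cv2.resize(B[y0-8:y1+12,x0-20:x1+6],None,fx=k,fy=k,interpolation=cv2.INTER_CUBIC)
        r=cv2.matchTemplate(s,t,cv2.TM_CCOEFF_NORMED);_,m,_,l=cv2.minMaxLoc(r)
        out.append((z0,round(l[0]/k-20,2),round(l[1]/k-8,2),round(m,2)))
    return out
p=px("scene",[[*jw(x,.075),.066] for x in(.045,.050,.055,.060)])
print("pred shift for 5,10,15mm",(p[1:]-p[0]).round(2).tolist())
for n in sys.argv[1:]: print(n,shift(n))
E
python3 trav.py s5 s7 s8
```

```text
pred shift for 5,10,15mm [[-2.19, 0.85], [-4.38, 1.71], [-6.6, 2.57]]
s5 [('end', 0.0, -0.17, 0.87), ('endtop', -8.0, -5.83, 0.87), ('pointer/red', 0.17, -0.17, 0.92)]
s7 [('end', -0.5, 0.5, 0.55), ('endtop', -16.33, 12.0, 0.69), ('pointer/red', 0.0, 0.0, 0.74)]
s8 [('end', -2.33, 1.33, 0.48), ('endtop', -20.0, 6.83, 0.49), ('pointer/red', -0.33, 0.0, 0.65)]
```

Run:
```python
from h import *
def g(n): return cv2.cvtColor(cv2.GaussianBlur(cv2.imread(f"pics/{n}.png"),(1,3),0),cv2.COLOR_BGR2GRAY).astype(float)
for n in("s0","s4","s6","s7","s8"):
    A=g("scene0" if n=="s0" else n);e=[]
    for v in range(260,267):
        r=A[v,270:292];m=(np.median(r[-5:])+np.sort(r)[:4].mean())/2
        k=max(i for i in range(len(r)-1) if r[i]<m<=r[i+1]);e.append(270+k+(m-r[k])/(r[k+1]-r[k]))
    print(n,np.round(e,2),round(np.median(e),2))
```

```text
s0 [281.5  281.5  281.54 281.65 281.78 281.84 281.91] 281.65
s4 [281.48 281.51 281.56 281.66 281.78 281.83 281.87] 281.66
s6 [281.47 281.49 281.55 281.69 281.8  281.83 281.88] 281.69
s7 [281.26 281.26 281.36 281.48 281.59 281.74 281.85] 281.48
s8 [279.02 278.83 278.78 278.8  278.93 279.06 279.16] 278.93
```

Pad travel from the edge shift is about 6.0 mm; s7 was 0.4 mm and the TCP has moved 6.0 mm since. The rest of the wrist force is friction on the bed. I ease the downward load and advance about 4 mm.

```bash
python3 -m creep '[[0,0,0,-0.0004,0,0,0],[0,0,0,-0.0003,0,0,0],[0,0,0,0,0,0,0],[0,0,0,0,0,0,0]]'; python3 d.py j 19 2 .0644 84.29; python3 -m creep '[[0,-0.001,0,0,0,0,0],[0,-0.001,0,0,0,0,0],[0,-0.001,0,0,0,0,0],[0,0,0,0,0,0,0],[0,0,0,0,0,0,0],[0,0,0,0,0,0,0]]';  python3 d.py j 19 2 .0644 84.29
```

```text
t: 24.65
tool_pos: [0.663, 0.0154, 0.0645]
tool_rot: [-0.157, -3.135, -0.0]
contact_force: [-13.1, 1.8, 10.2]
opening: 0.0129
t 24.65 pos [0.663  0.0154 0.0645] tilt [-0.002  0.    -1.   ] F [-13.1   1.8  10.2] open 0.0129
turn z deg -0.03  then shift mm [-5.3  0.3  0.1]  shift now mm [-5.3  0.3  0.1] q6 -1.56
t: 25.25
tool_pos: [0.6653, 0.0152, 0.0645]
tool_rot: [-0.157, -3.134, -0.0]
contact_force: [-15.8, 0.8, 10.7]
opening: 0.0128
t 25.25 pos [0.6653 0.0152 0.0645] tilt [-0.004  0.    -1.   ] F [-15.8   0.8  10.7] open 0.0128
turn z deg -0.03  then shift mm [-3.   0.3  0.1]  shift now mm [-3.   0.3  0.1] q6 -1.56
```

```bash
python3 -m creep '[[0,0,0,-0.0006,0,-0.2,0],[0,0,0,-0.0006,0,0,0],[0,-0.001,0,0,0,0,0],[0,-0.001,0,0,0,0,0],[0,0,0,0,0,0,0],[0,0,0,0,0,0,0],[0,0,0,0,0,0,0]]';  python3 d.py j 19 2 .0644 84.29
cat > edge.py <<'E'
import sys
from h import *
save(sys.argv[1],"scene")
A=cv2.cvtColor(cv2.GaussianBlur(cv2.imread(f"pics/{sys.argv[1]}.png"),(1,3),0),cv2.COLOR_BGR2GRAY).astype(float);e=[]
for v in range(260,267):
    r=A[v,266:292];m=(np.median(r[-5:])+np.sort(r)[:4].mean())/2
    k=max(i for i in range(len(r)-1) if r[i]<m<=r[i+1]);e.append(266+k+(m-r[k])/(r[k+1]-r[k]))
print(np.round(e,2),"travel mm",round((281.67-np.median(e))/.452,1))
E
python3 edge.py s9
```

```text
t: 25.95
tool_pos: [0.6664, 0.0151, 0.0645]
tool_rot: [-0.157, -3.135, -0.0]
contact_force: [-15.0, 1.0, 9.0]
opening: 0.0129
t 25.95 pos [0.6664 0.0151 0.0645] tilt [-0.003  0.    -1.   ] F [-15.   1.   9.] open 0.0129
turn z deg -0.03  then shift mm [-1.9  0.3  0.1]  shift now mm [-1.9  0.3  0.1] q6 -1.56
[277.42 277.19 277.21 277.27 277.37 277.47 277.59] travel mm 9.5
```

```bash
python3 -m creep '[[0,-0.0007,0,-0.0005,0,0,0],[0,0,0,0,0,0,0],[0,0,0,0,0,0,0],[0,0,0,0,0,0,0],[0,0,0,0,0,0,0],[0,0,0,0,0,0,0],[0,0,0,0,0,0,0],[0,0,0,0,0,0,0],[0,0,0,0,0,0,0],[0,0,0,0,0,0,0]]';  python3 d.py j 19 2 .0644 84.29; python3 edge.py s10
python3 - <<'E'
from h import *
save("t10","top")
a=cv2.imread("pics/t4.png").astype(float);b=cv2.imread("pics/t10.png").astype(float)
for n,(x0,y0,x1,y1) in dict(tray=(250,134,283,182),scraper=(240,208,265,246),tape=(300,210,330,240),pliers=(412,155,460,190),bottle_b=(183,202,207,222),driver=(172,146,218,202)).items():
    print(n,"diff",np.abs(a-b)[y0:y1,x0:x1].mean().round(1))
print([(np.round(d["extent"]).tolist(),round(d["conf"],2)) for d in models.search_frame("scene","scraper_center")[:2]])
i=b[125:190,250:350];m=(i[...,2]>140)&(i[...,0]<110)&(i[...,1]>100);v,u=np.where(m);print("brass px",sorted(set(zip((u+250).tolist(),(v+125).tolist())))[:60])
E
```

```text
t: 27.0
tool_pos: [0.6668, 0.015, 0.0645]
tool_rot: [-0.157, -3.134, -0.0]
contact_force: [-15.4, 1.4, 6.6]
opening: 0.0127
t 27.0 pos [0.6668 0.015  0.0645] tilt [-0.003  0.    -1.   ] F [-15.4   1.4   6.6] open 0.0127
turn z deg -0.03  then shift mm [-1.5  0.3  0.1]  shift now mm [-1.5  0.3  0.1] q6 -1.56
[277.5  277.15 277.1  277.15 277.21 277.25 277.31] travel mm 9.9
tray diff 5.5
scraper diff 3.9
tape diff 30.9
pliers diff 3.7
bottle_b diff 3.2
driver diff 3.7
[([390.0, 231.0, 432.0, 272.0], 0.92)]
brass px [(271, 168), (271, 169), (271, 170), (271, 171), (272, 168), (272, 169), (272, 170), (272, 171), (273, 168), (273, 169), (273, 170), (273, 171), (274, 156), (274, 157), (274, 158), (274, 159), (274, 160), (274, 168), (274, 169), (274, 170), (274, 171), (275, 157), (275, 158), (275, 159), (275, 160), (275, 162), (275, 163), (275, 164), (275, 165), (276, 157), (276, 158), (276, 159), (276, 162), (276, 163), (276, 164), (276, 165), (344, 185), (344, 186), (344, 187), (344, 188), (344, 189), (345, 160), (345, 163), (345, 164), (345, 165), (345, 173), (345, 174), (345, 175), (345, 176), (345, 177), (345, 178), (345, 179), (345, 180), (345, 185), (345, 186), (345, 187), (345, 188), (345, 189), (346, 159), (346, 160)]
```

```bash
python3 -c "
from h import *
print(finish_job())"
```

```text
the job is handed in; nothing more can be done
None
```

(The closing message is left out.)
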